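Clear the bench power console and test its earth-leakage breaker

ROBOT

A 7-joint arm with a two-finger parallel gripper is mounted at the origin on the work surface. World frame = base frame: x ahead of the robot, y to its left, z up, the work surface at z = 0. Lengths are in m, angles in degrees, forces in N, time in s.
With the tool pointing down it reaches from about 0.425 to 0.875 m from the base axis. Payload 4.7 kg.
Tool frame: the origin (TCP) lies at the very end of the fingers, on their centre line; the grasp point (between the pads) lies 19 mm behind it; z points along the fingers, y is the line along which they close (so a half turn about z gives the same grasp; the last joint's range is limited). The gripper opens to 87 mm and grips with 3 to 60 N. Pads are 19 mm wide; open, the fingers measure 117 mm over their backs; the gripper's body (75 mm by 190 mm) begins 51 mm behind the grasp point.
Start: joints at [68.933, 18.392, -4.016, 83.108, 1.295, 78.541, -3.26], TCP at [0.242, -0.603, 0.223] pointing down, gripper open.
Joint ranges: [-163.93, 163.93], [-17.29, 119.83], [-79.2, 71.16], [3.27, 140.29], [-89.18, 269.18], [5.43, 117.66], [-154.24, 154.24]. Speed limits (degrees/s): [147.25, 147.25, 180, 180, 180, 180, 180].

INTERFACE

Orientations are given as [roll, pitch, yaw] about the fixed x, y, z axes, in that order (R = Rz(yaw) Ry(pitch) Rx(roll)).
In Python, from cell import get_obs, eyes, env gives the robot as it stands.
- The arm moves only by the tool servo_tool, never from a script. Its argument "series" is a list that holds one entry, the list of rows, each a list of 7 numbers: the shift along the tool's x, y, z in units of 300 mm (1.0 is 300 mm), then the turn, a rotation vector about the tool's x, y, z in units of pi rad (1.0 is pi rad), then the opening, from 0 (shut) to 1 (fully open). In form: [[[tx, ty, tz, wx, wy, wz, gripper], ...]]. A call has 1 to 12 rows; each row is the pose to reach, as a shift and turn from the pose commanded when the call began, along the tool's axes at that moment, turning the shorter way round; what a row does not reach only later rows make up. A row lasts 1/12 s, in which the tool goes at most 41.7 mm and 7.16 degrees, less where a joint would pass 70% of its speed; a pose out of reach is approached as far as the arm can. A call with a number of a shift or a turn outside -1 to 1 is refused whole. A call with a gripper value outside its range is refused whole. The fingers move at their own pace and stop on an object; "grip_force" is the grip in N (left out, the last holds). Time passes only in rows, so rows that repeat a pose let the fingers close. It gives the time, the measured TCP pose, the force, the opening and the grip force at its end, in the units of the state.
- get_obs(): the state, without advancing time (a new reading comes with each control period).
- eyes.read_camera(name): name is "scene" or "top"; returns a dict with "frame" (400x640x3 uint8, red, green, blue), "depth" (400x640 float32, m along the optical axis (not along the pixel's ray), 0 where there is no reading), "fx", "fy", "cx", "cy" (pixels), "origin" and "rotation" of the camera in the world. Camera axes: x right, y down, z forward; pixel columns grow to the right and rows downward; lengths in m; the calibration is good to about 2 mm. A picture is of the moment at which its call begins.
- env.sign_off(): hands the job in; it is judged then, once.
The state is a dict: "time_s": time; "qpos": joint angles; "joint_velocities": joint speeds; "effort": joint torques, N m; "tool_pos": TCP position; "tool_rot": TCP orientation; "force": force on the tool from outside, world axes, zero at the start; "wrist_torque": the same for the moment, N m; "grip_width": finger opening in m; "grasp_force": force on a finger pad.
Only numpy, scipy, OpenCV 4.12 (cv2) and the standard library are available. Lean on these libraries where they do the work, as an engineer would, in place of code of your own. Each camera call takes 0.05 s, during which the arm holds its last target. There are 200 camera calls.

TASK

Do the weekly test of the breaker in the bench's grey power console. First put everything that lies on the console's lid into the open aluminium parts tray beside it, then open the lid fully, press the white test button so that the lever drops, lift the lever all the way back up until it stays up, and shut the lid again; leave the other things on the bench where they are.

Things in the scene. Friction and masses are not known exactly. Their poses are not given: they have to be found in the camera images.
- console: Fixed grey open-topped box under the lid, 220 mm along its x by 320 mm along its y, rim 100 mm above the bench, walls and floor 5 mm. Origin: centre of its underside, on the bench; z up. Its x axis points roughly away from the robot. It stands left or right, with the tray on the other side. Inside on the floor lies the fixed breaker, 130 by 250 mm, top face 32 mm above the bench, with the lever and the button on it.
- lid (a joint): Angle of the lid on its hinge: 0 shut (resting on the rim), 1.9 rad its stop, leaning back past upright. The lid is a 220 by 320 by 8 mm plate, 0.4 kg, top face 108.5 mm above the bench when shut. Its hinge line runs along the console's y axis at its far (+x) rim. The hinge is stiff: the lid stays at any angle, and moving it takes about 6 N at the handle to lift, 1 to 2 N to close.
- lid_handle (a point): Middle of the lid's steel bar handle: a round bar 11 mm thick and 100 mm long, parallel to the console's y axis, standing 35 mm off the lid's face on two posts 85 mm apart, 30 mm from the lid's front edge (190 mm from the hinge line). With the lid shut it is 143.5 mm above the bench. The bar turns within fingers closed on it with up to about 25 N, so they can keep pointing down while the handle goes round its arc.
- lid_hinge (a point): Middle of the lid's hinge line (console frame: x +110 mm, z 100.5 mm); the lid turns about the console's y axis through it, and the handle rises and then moves in +x as it opens.
- test_button (a joint): Travel of the spring-loaded test button: 0 up, 0.008 m fully down, straight down; 1.4 N to start, 4.5 N fully down. From about 4 mm on, it trips the lever, which then falls by itself. The button springs back.
- test_button_top (a point): Centre of the top face of the round white button, 30 mm across, standing in a black collar 46 mm across whose top is 12 mm lower; 56 mm above the bench when up. It lies 85 mm from the lever towards the console's -y. Can be pressed with closed fingertips.
- trip_lever (a joint): Angle of the black breaker lever: 0 up (ON, leaning 0.175 rad past the vertical towards the console's +x, where it stays by its weight), 1.2 rad dropped (leaning 59 degrees from the vertical towards the console's -x, towards the robot). Light: 0.08 kg. It can be raised only when the button is up; once past the vertical it falls to 0 by itself.
- lever_head (a point): Centre of the lever's head: a bar 36 mm long along the console's y axis and 18 mm thick, 45 mm from the pivot, on a shank 20 mm wide. About 84 mm above the bench when up, 63 mm when dropped. There is at least 25 mm free on both ends of the bar.
- lever_pivot (a point): Centre of the lever's pivot, 40 mm above the bench; the pivot's axis is the console's y axis.
- tray: Fixed open aluminium parts tray, 250 mm along x by 290 mm along y, 35 mm tall, walls and floor 5 mm. Origin: centre of its underside, on the bench; z up.
- toe_piece: Ski binding toe piece, 0.3 kg: dark steel base plate 110 by 46 by 12 mm with a black tower on its middle, 70 by 24 mm, top at 46 mm; its origin is the centre of its underside, x along its length, y across its width, z up. May be absent (None).
- heel_piece: Ski binding heel piece, 0.35 kg: steel base plate 130 by 46 by 10 mm with a grey tower on its middle, 60 by 28 mm, top at 48 mm; its origin is the centre of its underside, x along its length, y across its width, z up. May be absent (None).
- edge_guide: Ski edge guide, 0.2 kg: aluminium sole 95 by 42 by 10 mm with a wooden grip on its middle, 85 by 20 mm, top at 47 mm; its origin is the centre of its underside, x along its length, y across its width, z up. May be absent (None).
- crank_arm: Aluminium bicycle crank arm, 0.22 kg, lying flat: middle bar 110 by 22 mm from 1 to 19 mm high, round bosses 22 mm tall at both ends (36 mm across at x -60 mm, 28 mm across at x +60 mm), 152 mm long in all; its origin is the centre of its underside, x along its length, y across its width, z up. May be absent (None).
- lube_can: bystander: upright spray can, 60 mm across, 170 mm tall
- grease_jar: bystander: squat jar, 76 mm across, 75 mm tall
- wrench: bystander: steel wrench lying at the left of the work area
- hammer: bystander: hammer lying at the right of the work area
- tape_roll: bystander: roll of tape lying flat, 90 mm across, 25 mm tall, in the middle of the far side
- mug: bystander: mug, 80 mm across, 90 mm tall
- pedal: bystander: black bicycle pedal, 90 by 60 by 22 mm with a 50 mm axle, behind the work area (not on the lid)

How it is judged (in metres and radians):
On the way, in this order (a step that is already met when the one before it is completed fails the run):
1. everything from the lid is in the tray, let go, with the lid still shut (x of toe_piece in the frame of tray between -0.12 and 0.12 m and y of toe_piece in the frame of tray between -0.14 and 0.14 m and z of toe_piece in the frame of tray between -0.01 and 0.1 m and x of heel_piece in the frame of tray between -0.12 and 0.12 m and y of heel_piece in the frame of tray between -0.14 and 0.14 m and z of heel_piece in the frame of tray between -0.01 and 0.1 m and x of edge_guide in the frame of tray between -0.12 and 0.12 m and y of edge_guide in the frame of tray between -0.14 and 0.14 m and z of edge_guide in the frame of tray between -0.01 and 0.1 m and x of crank_arm in the frame of tray between -0.12 and 0.12 m and y of crank_arm in the frame of tray between -0.14 and 0.14 m and z of crank_arm in the frame of tray between -0.01 and 0.1 m and not (contact force between toe_piece and the fingers above 0.2 N) and not (contact force between heel_piece and the fingers above 0.2 N) and not (contact force between edge_guide and the fingers above 0.2 N) and not (contact force between crank_arm and the fingers above 0.2 N) and value of joint lid below 0.1 rad), for 0.3 s.
2. the lid is open (value of joint lid above 1.3 rad), for 0.2 s.
3. the test button is pressed and trips the lever (value of joint test_button above 0.0045 m and value of joint trip_lever above 0.2 rad).
4. the lever is back up and stays there (value of joint trip_lever below 0.08 rad), for 0.3 s.
At the end, for the whole second after the job is handed in: Everything that lay on the lid is in the tray (its origin inside the tray's walls and less than 100 mm above the tray's underside) and at rest, the lever is up (within 0.08 rad), the button is up and the lid is shut (within 0.04 rad) (x of toe_piece in the frame of tray between -0.12 and 0.12 m and y of toe_piece in the frame of tray between -0.14 and 0.14 m and z of toe_piece in the frame of tray between -0.01 and 0.1 m and x of heel_piece in the frame of tray between -0.12 and 0.12 m and y of heel_piece in the frame of tray between -0.14 and 0.14 m and z of heel_piece in the frame of tray between -0.01 and 0.1 m and x of edge_guide in the frame of tray between -0.12 and 0.12 m and y of edge_guide in the frame of tray between -0.14 and 0.14 m and z of edge_guide in the frame of tray between -0.01 and 0.1 m and x of crank_arm in the frame of tray between -0.12 and 0.12 m and y of crank_arm in the frame of tray between -0.14 and 0.14 m and z of crank_arm in the frame of tray between -0.01 and 0.1 m and linear speed of each of toe_piece, heel_piece, edge_guide, crank_arm below 0.05 m/s and value of joint lid below 0.04 rad and value of joint trip_lever below 0.08 rad and value of joint test_button below 0.002 m); the robot touches nothing.
It fails at once if another thing on the bench is shoved aside by more than 60 mm (distance of any of lube_can, grease_jar, wrench, hammer, tape_roll, mug, pedal from where it was at the start of the episode above 0.06 m).
Of toe_piece, heel_piece, edge_guide, crank_arm only 2 to 4 are there at a start; the rules pass over those that are not, and their reading is None.
At some moment in a run one of toe_piece, heel_piece, edge_guide, crank_arm may be knocked a few centimetres aside while the robot is not near it.
Once in a run the grip may slacken for a moment while it holds something.
It also fails if it takes over 210 s, if anything falls off the work surface, if the arm or the gripper's body presses on something with over 40 N, if the wrist force passes 120 N, or if a joint passes its speed limit or range.

## Working session

There is one attempt and no reset: what is moved stays moved. The work goes in short steps, Python scripts to look and compute and a tool call to move; the robot and the scene stay as the last step left them, time stands still between calls to the robot, and variables do not carry over. Pictures are saved under pics/ and viewed, at most 14 in all, crops included, and the job is handed in when it is done.

Besides the shell and the picture viewer there is one more tool, called after "Request:" as name(argument=value, ...), one argument or row to a line, values as JSON. servo_tool: Moves the arm, as the interface text tells. Shifts and turns lie within -1 to 1; 1 stands for 300 mm of shift or pi rad of turn. Its arguments: {"type":"object","properties":{"series":{"type":"array"},"grip_force":{"type":"number"}},"required":["series"]}

```bash
mkdir -p pics; cat > h.py <<'E'
import numpy as np, cv2
from cell import get_obs, eyes, env
def cam(n,save=None):
    c=eyes.read_camera(n)
    if save: cv2.imwrite('pics/'+save,cv2.cvtColor(c['frame'],cv2.COLOR_RGB2BGR))
    d=c['depth']; v,u=np.mgrid[:400,:640]
    P=np.stack([(u-c['cx'])/c['fx']*d,(v-c['cy'])/c['fy']*d,d],-1)
    c['P']=P@np.array(c['rotation']).T+np.array(c['origin']); c['P'][d==0]=np.nan
    return c
E
python3 - <<'E'
from h import *
print({k:np.round(v,3).tolist() for k,v in get_obs().items()})
for n in('top','scene'):
    c=cam(n,n+'1.png'); print(n,np.round(c['origin'],3),np.round(c['rotation'],3).tolist(),c['fx'],c['fy'],c['cx'],c['cy'])
E
```

```text
{'time_s': 0.0, 'qpos': [68.932, 18.439, -4.014, 83.177, 1.296, 78.54, -3.26], 'joint_velocities': [-0.084, 0.037, 0.041, 0.006, 0.057, 0.001, -0.005], 'effort': [0.0, -49.13, -0.404, -31.253, -0.064, 0.044, 0.0], 'tool_pos': [0.242, -0.603, 0.221], 'tool_rot': [-179.89, 0.007, 21.877], 'force': [-0.13, 0.122, -0.102], 'wrist_torque': [-0.013, 0.051, -0.025], 'grasp_force': 0.0, 'grip_width': 0.087}Traceback (most recent call last):
  File "<stdin>", line 4, in <module>
  File "h.py", line 8, in cam
    c['P']=P@np.array(c['rotation']).T+np.array(c['origin']); c['P'][d==0]=np.nan
           ~~~~~~~~~~~~~~~~~~~~~~~~~~~^~~~~~~~~~~~~~~~~~~~~~
ValueError: operands could not be broadcast together with shapes (400,640) (3,)
```

View pics/top1.png

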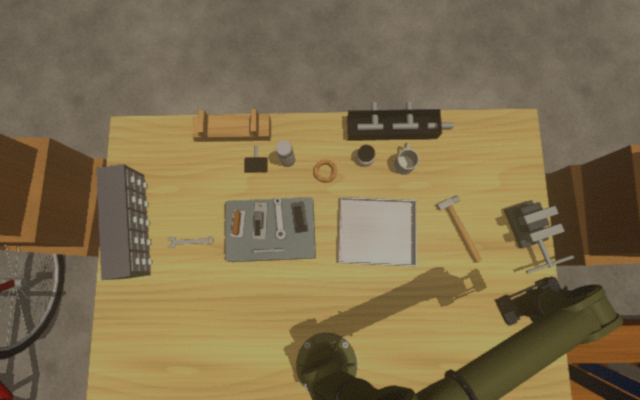

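The top view shows the console at px (270,230) with four items in a row, from left to right: edge guide, toe or heel piece, crank, dark piece. The handle is at (268,250) and the tray at (377,231).

```bash
python3 - <<'E'
from cell import eyes
import numpy as np
for n in('top','scene'):
    c=eyes.read_camera(n); print(n,c['origin'],c['rotation'],c['fx'],c['fy'],c['cx'],c['cy'],c['depth'].shape)
E
```

```text
top [ 3.42236898e-01 -9.82244175e-04  1.52575103e+00] [-169.57143348    0.75285743  -90.84149662] 394.0840416809759 394.0840416809759 319.4167735702192 196.5016149927689 (400, 640)
scene [1.50138054 0.05404198 1.17517997] [-140.07647969   -0.21385349   94.02299519] 475.57045410064364 475.57045410064364 314.0060994627756 194.98469089570884 (400, 640)
```

```bash
cat >> h.py <<'E'
E
sed -i "s/np.array(c\['rotation'\]).T/Rot.from_euler('xyz',c['rotation'],degrees=True).as_matrix().T/; 1a from scipy.spatial.transform import Rotation as Rot" h.py
cat >> h.py <<'E'
def rect(P,m):
    q=P[m][:,:2].astype(np.float32); (c,s,a)=cv2.minAreaRect(q)
    if s[0]<s[1]: s=s[::-1]; a+=90
    return np.round(c,4),np.round(s,4),round((a+90)%180-90,1),len(q)
E
python3 - <<'E'
from h import *
for n in('top','scene'):
    c=cam(n,n+'2.png'); P=c['P']; z=P[...,2]
    print(n,'bench',np.nanmedian(z[(abs(P[...,0]-.5)<.05)&(abs(P[...,1]-.55)<.1)]))
    work=(P[...,0]>.35)&(P[...,0]<.8)&(abs(P[...,1])<.45)
    m=work&(abs(z-.1085)<.006)
    for lo,hi in((.1025,.1135),(.1135,.125),(.125,.138),(.138,.165),(.025,.045)):
        k=(work&(z>lo)&(z<hi)).astype(np.uint8); N,L,S,C=cv2.connectedComponentsWithStats(k)
        for i in range(1,N):
            if S[i,4]>15: print(lo,hi,C[i].round(),*rect(P,L==i),np.round(np.nanmedian(z[L==i]),4))
    np.savez('pics/'+n,P=P,f=c['frame'])
    f=cv2.cvtColor(c['frame'],cv2.COLOR_RGB2BGR)
    if n=='top': cv2.imwrite('pics/topcrop.png',cv2.resize(f[120:280,150:470],None,fx=2.5,fy=2.5,interpolation=cv2.INTER_CUBIC))
E
```

```text
top bench 0.0010975751186914628
0.1025 0.1135 [270. 232.] [0.4897 0.1954] [0.3178 0.2206] -88.3 3512 0.1088
0.1135 0.125 [299. 212.] [0.5377 0.0884] [0.1007 0.0461] 7.7 156 0.1201
0.1135 0.125 [261. 220.] [0.5166 0.2323] [0.1315 0.0589] -5.6 250 0.119
0.1135 0.125 [239. 224.] [0.5101 0.3083] [0.0949 0.0545] -0.9 143 0.1184
0.125 0.138 [279. 219.] [0.526  0.1574] [0.1488 0.0327] 3.8 246 0.1296
0.125 0.138 [301. 228.] [0.4856 0.0811] [0.0432 0.022 ] -84.7 69 0.1293
0.138 0.165 [285. 154.] [0.7567 0.1376] [0.0577 0.0249] -83.7 51 0.1566
0.138 0.165 [299. 216.] [0.5294 0.0877] [0.0695 0.0241] 8.2 139 0.155
0.138 0.165 [236. 223.] [0.508 0.309] [0.0825 0.0209] -5.5 152 0.1541
0.138 0.165 [258. 222.] [0.5048 0.2311] [0.0848 0.0292] -1.3 191 0.1558
0.138 0.165 [268. 250.] [0.4085 0.1929] [0.1077 0.0105] 89.4 99 0.1482
0.025 0.045 [409. 157.] [ 0.764  -0.3377] [0.0689 0.0277] 49.5 36 0.0348
0.025 0.045 [259. 160.] [0.7709 0.2521] [0.0474 0.0126] 66.4 18 0.0271
0.025 0.045 [333. 169.] [ 0.731  -0.0365] [0.0851 0.0319] 15.9 61 0.0277
0.025 0.045 [364. 163.] [ 0.7494 -0.167 ] [0.0602 0.0184] 85
[... 1955 characters left out ...]
12 -0.2035] [0.2909 0.2571] 87.0 799 0.0333
0.025 0.045 [382. 211.] [0.5963 0.1998] [0.3185 0.0117] -88.8 432 0.0347
0.025 0.045 [199. 232.] [ 0.7185 -0.3344] [0.0623 0.0215] -61.2 88 0.0352
0.025 0.045 [303. 234.] [ 0.6921 -0.0292] [0.0205 0.0165] -68.0 25 0.0272
0.025 0.045 [318. 238.] [0.703  0.0117] [0.0758 0.0286] 37.5 73 0.0267
0.025 0.045 [206. 249.] [ 0.7615 -0.2991] [0.0726 0.0271] -39.2 97 0.0359
0.025 0.045 [306. 249.] [ 0.7451 -0.0201] [0.0847 0.0397] 63.9 110 0.0268
0.025 0.045 [264. 257.] [ 0.7851 -0.1328] [0.0306 0.007 ] -15.6 31 0.0351
0.025 0.045 [355. 265.] [0.7936 0.1229] [0.0344 0.0098] 54.2 37 0.0361
0.025 0.045 [368. 266.] [0.7942 0.1579] [0.0256 0.0054] -56.2 21 0.0338
```

View pics/topcrop.png

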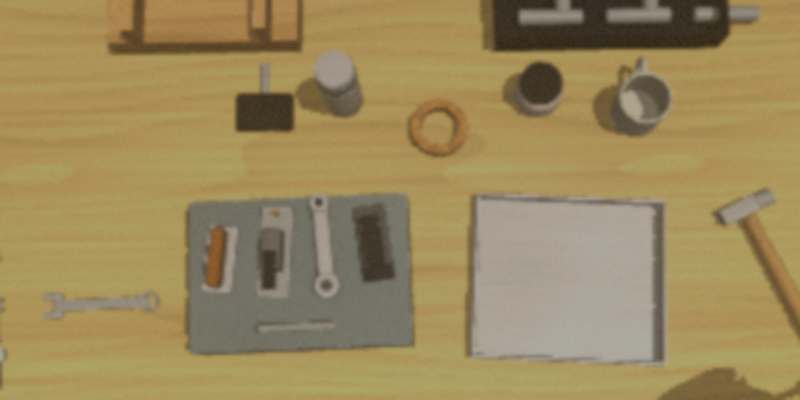

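View pics/scene2.png

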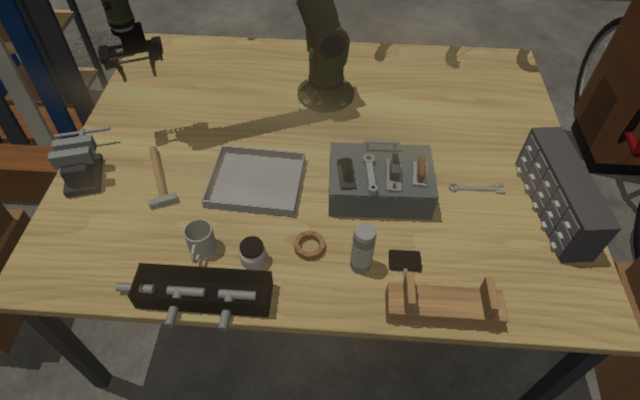

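The scene view confirms that the lid, the items and the tray agree with the top view. All four items are present: edge guide (422,166), heel piece (395,165), crank (371,171) and toe piece (347,167). The tray is at (253,179).

```bash
cat > plan.py <<'E'
from h import *
def plan(*T,start=None):
    """T: world targets (x,y,z,yaw), tool down; prints one row (shift,turn) per call"""
    o=get_obs(); p=np.array(o['tool_pos']) if start is None else np.array(start[:3])
    R=Rot.from_euler('xyz',o['tool_rot'] if start is None else [180,0,start[3]],degrees=True)
    for t in T:
        Rn=Rot.from_euler('xyz',[180,0,t[3]],degrees=True)
        d=R.inv().apply(np.array(t[:3])-p)/.3; w=(R.inv()*Rn).as_rotvec()/np.pi
        print(t,'->',np.round(d,3).tolist(),np.round(w,3).tolist(),'rows>=%d'%np.ceil(max(np.linalg.norm(d)*.3/.0417,np.linalg.norm(w)*180/7.16)))
        p=np.array(t[:3]);R=Rn
E
python3 - <<'E'
from plan import *
plan((.44,-.36,.25,8.3),(.5,-.1,.25,8.3),(.5295,.0877,.25,8.3),(.5295,.0877,.125,8.3))
E
```

```text
(0.44, -0.36, 0.25, 8.3) -> [0.914, -0.506, -0.093] [-0.0, 0.0, 0.075] rows>=8
(0.5, -0.1, 0.25, 8.3) -> [0.323, -0.829, -0.0] [0.0, 0.0, 0.0] rows>=7
(0.5295, 0.0877, 0.25, 8.3) -> [0.188, -0.605, -0.0] [0.0, 0.0, 0.0] rows>=5
(0.5295, 0.0877, 0.125, 8.3) -> [0.0, -0.0, 0.417] [0.0, 0.0, 0.0] rows>=3
```

Request:
servo_tool(
  series=[
    [[0.914, -0.506, -0.093, 0, 0, 0.075, 0.69], [0.914, -0.506, -0.093, 0, 0, 0.075, 0.69], [0.914, -0.506, -0.093, 0, 0, 0.075, 0.69], [0.914, -0.506, -0.093, 0, 0, 0.075, 0.69], [0.914, -0.506, -0.093, 0, 0, 0.075, 0.69], [0.914, -0.506, -0.093, 0, 0, 0.075, 0.69], [0.914, -0.506, -0.093, 0, 0, 0.075, 0.69], [0.914, -0.506, -0.093, 0, 0, 0.075, 0.69], [0.914, -0.506, -0.093, 0, 0, 0.075, 0.69], [0.914, -0.506, -0.093, 0, 0, 0.075, 0.69], [0.914, -0.506, -0.093, 0, 0, 0.075, 0.69], [0.914, -0.506, -0.093, 0, 0, 0.075, 0.69]],
  ],
  grip_force=25,
)

```text
time_s: 1.25
tool_pos: [0.4387, -0.3618, 0.2501]
tool_rot: [180.0, 0.1, 8.2]
force: [-0.0, 0.6, -0.4]
grip_width: 0.0599
grasp_force: 0.0
```

Request:
servo_tool(
  series=[
    [[0.323, -0.829, 0, 0, 0, 0, 0.69], [0.323, -0.829, 0, 0, 0, 0, 0.69], [0.323, -0.829, 0, 0, 0, 0, 0.69], [0.323, -0.829, 0, 0, 0, 0, 0.69], [0.323, -0.829, 0, 0, 0, 0, 0.69], [0.323, -0.829, 0, 0, 0, 0, 0.69], [0.323, -0.829, 0, 0, 0, 0, 0.69], [0.323, -0.829, 0, 0, 0, 0, 0.69], [0.323, -0.829, 0, 0, 0, 0, 0.69], [0.323, -0.829, 0, 0, 0, 0, 0.69]],
  ],
)

```text
time_s: 2.08
tool_pos: [0.4992, -0.1025, 0.2502]
tool_rot: [180.0, 0.0, 8.2]
force: [1.0, -0.7, 0.0]
grip_width: 0.0599
grasp_force: 0.0
```

Request:
servo_tool(
  series=[
    [[0.188, -0.605, 0, 0, 0, 0, 0.69], [0.188, -0.605, 0, 0, 0, 0, 0.69], [0.188, -0.605, 0, 0, 0, 0, 0.69], [0.188, -0.605, 0, 0, 0, 0, 0.69], [0.188, -0.605, 0, 0, 0, 0, 0.69], [0.188, -0.605, 0, 0, 0, 0, 0.69], [0.188, -0.605, 0, 0, 0, 0, 0.69], [0.188, -0.605, 0, 0, 0, 0, 0.69]],
  ],
)

```text
time_s: 2.75
tool_pos: [0.5294, 0.0845, 0.25]
tool_rot: [179.9, 0.1, 8.1]
force: [0.5, -0.8, 0.1]
grip_width: 0.0601
grasp_force: 0.0
```

Request:
servo_tool(
  series=[
    [[0, -0.01, 0.417, 0, 0, 0, 0.69], [0, -0.01, 0.417, 0, 0, 0, 0.69], [0, -0.01, 0.417, 0, 0, 0, 0.69], [0, -0.01, 0.417, 0, 0, 0, 0.69], [0, -0.01, 0.417, 0, 0, 0, 0.69], [0, -0.01, 0.417, 0, 0, 0, 0.2], [0, -0.01, 0.417, 0, 0, 0, 0.2], [0, -0.01, 0.417, 0, 0, 0, 0.2], [0, -0.01, 0.417, 0, 0, 0, 0.2], [0, -0.01, 0.417, 0, 0, 0, 0.0], [0, -0.01, 0.417, 0, 0, 0, 0.0], [0, -0.01, 0.417, 0, 0, 0, 0.0]],
  ],
  grip_force=40,
)

```text
time_s: 3.75
tool_pos: [0.529, 0.0903, 0.1259]
tool_rot: [179.9, -0.1, 8.4]
force: [-0.4, -0.2, 3.0]
grip_width: 0.0238
grasp_force: 40.0
```

Request:
servo_tool(
  series=[
    [[0, 0, -0.3, 0, 0, 0, 0.0], [0, 0, -0.3, 0, 0, 0, 0.0], [0, 0, -0.3, 0, 0, 0, 0.0], [0, 0, -0.3, 0, 0, 0, 0.0], [0, 0, -0.3, 0, 0, 0, 0.0]],
  ],
)

```text
time_s: 4.17
tool_pos: [0.5281, 0.0906, 0.2145]
tool_rot: [180.0, 0.1, 8.4]
force: [-0.9, 0.1, -3.3]
grip_width: 0.0239
grasp_force: 40.0
```

```bash
python3 - <<'E'
from plan import *
plan((.5,-.12,.215,0),(.481,-.30,.18,0),(.481,-.30,.0235,0))
E
```

```text
(0.5, -0.12, 0.215, 0) -> [-0.195, 0.681, -0.001] [0.0, 0.0, 0.047] rows>=6
(0.481, -0.3, 0.18, 0) -> [-0.063, 0.6, 0.117] [0.0, 0.0, 0.0] rows>=5
(0.481, -0.3, 0.0235, 0) -> [0.0, -0.0, 0.522] [0.0, 0.0, 0.0] rows>=4
```

Request:
servo_tool(
  series=[
    [[-0.195, 0.681, 0, 0, 0, 0.047, 0], [-0.195, 0.681, 0, 0, 0, 0.047, 0], [-0.195, 0.681, 0, 0, 0, 0.047, 0], [-0.195, 0.681, 0, 0, 0, 0.047, 0], [-0.195, 0.681, 0, 0, 0, 0.047, 0], [-0.195, 0.681, 0, 0, 0, 0.047, 0], [-0.195, 0.681, 0, 0, 0, 0.047, 0]],
  ],
)

```text
time_s: 4.75
tool_pos: [0.4979, -0.124, 0.2122]
tool_rot: [-180.0, 0.3, -0.5]
force: [-0.0, 0.5, -1.9]
grip_width: 0.0239
grasp_force: 40.0
```

Request:
servo_tool(
  series=[
    [[-0.063, 0.6, 0.117, 0, 0, 0, 0], [-0.063, 0.6, 0.117, 0, 0, 0, 0], [-0.063, 0.6, 0.117, 0, 0, 0, 0], [-0.063, 0.6, 0.117, 0, 0, 0, 0], [-0.063, 0.6, 0.117, 0, 0, 0, 0], [-0.063, 0.6, 0.117, 0, 0, 0, 0], [-0.063, 0.6, 0.117, 0, 0, 0, 0], [-0.063, 0.6, 0.117, 0, 0, 0, 0]],
  ],
)

```text
time_s: 5.42
tool_pos: [0.4818, -0.297, 0.1788]
tool_rot: [-179.8, 0.1, 0.1]
force: [0.3, 0.8, -2.7]
grip_width: 0.0237
grasp_force: 40.0
```

Request:
servo_tool(
  series=[
    [[0, 0, 0.13, 0, 0, 0, 0], [0, 0, 0.26, 0, 0, 0, 0], [0, 0, 0.38, 0, 0, 0, 0], [0, 0, 0.45, 0, 0, 0, 0], [0, 0, 0.49, 0, 0, 0, 0], [0, 0, 0.51, 0, 0, 0, 0], [0, 0, 0.522, 0, 0, 0, 0], [0, 0, 0.522, 0, 0, 0, 0]],
  ],
)

```text
time_s: 6.08
tool_pos: [0.4824, -0.2995, 0.0244]
tool_rot: [180.0, -0.1, -0.0]
force: [-1.4, -1.1, -2.5]
grip_width: 0.0238
grasp_force: 40.0
```

Request:
servo_tool(
  series=[
    [[0, 0, 0, 0, 0, 0, 0.5], [0, 0, 0, 0, 0, 0, 0.5], [0, 0, 0, 0, 0, 0, 0.5], [0, 0, -0.64, 0, 0, 0, 0.5], [0, 0, -0.64, 0, 0, 0, 0.5], [0, 0, -0.64, 0, 0, 0, 0.5], [0, 0, -0.64, 0, 0, 0, 0.6], [0, 0, -0.64, 0, 0, 0, 0.69]],
  ],
)

```text
time_s: 6.75
tool_pos: [0.4832, -0.3008, 0.2221]
tool_rot: [179.7, -0.4, -0.1]
force: [0.9, 0.5, 0.6]
grip_width: 0.0505
grasp_force: 0.0
```

```bash
cat >> h.py <<'E'
def items(names=('top','scene'),xr=(.38,.61),yr=(-.36,.37)):
    for n in names:
        P=cam(n)['P']; z=P[...,2]
        work=(P[...,0]>xr[0])&(P[...,0]<xr[1])&(P[...,1]>yr[0])&(P[...,1]<yr[1])
        for lo,hi in((.1135,.138),(.14,.165),(.038,.062)):
            N,L,S,C=cv2.connectedComponentsWithStats((work&(z>lo)&(z<hi)).astype(np.uint8))
            for i in range(1,N):
                if S[i,4]>60: print(n,lo,*rect(P,L==i),np.round(np.nanmedian(z[L==i]),4))
E
python3 - <<'E'
from plan import *
items()
plan((.505,-.02,.215,0),(.505,.231,.215,-2.5),(.505,.231,.1245,-2.5))
E
```

```text
top 0.1135 [0.524  0.1614] [0.1528 0.0344] 7.3 300 0.1284
top 0.1135 [0.5164 0.2281] [0.1419 0.0658] -5.9 277 0.1187
top 0.1135 [0.5106 0.3063] [0.1009 0.0478] -8.4 148 0.119
top 0.14 [0.5079 0.3091] [0.0818 0.0208] -4.5 151 0.154
top 0.14 [0.5046 0.2302] [0.0846 0.0283] -0.2 192 0.156
top 0.14 [0.4092 0.1936] [0.1078 0.0107] -89.3 97 0.1483
scene 0.1135 [0.5242 0.1594] [0.1549 0.0372] 5.2 367 0.1287
scene 0.1135 [0.5194 0.2281] [0.1328 0.0478] -2.6 314 0.1197
scene 0.1135 [0.5091 0.3095] [0.1006 0.0454] -2.7 228 0.1197
scene 0.14 [0.4083 0.1936] [0.1065 0.0155] -87.4 119 0.1477
scene 0.14 [0.5049 0.2306] [0.0894 0.0273] -1.7 202 0.1559
scene 0.14 [0.5099 0.3081] [0.0843 0.0196] -4.3 162 0.155
scene 0.038 [ 0.4837 -0.2996] [0.0719 0.0241] 0.2 154 0.0515
scene 0.038 [0.5964 0.1998] [0.3192 0.0123] -88.1 517 0.0506
(0.505, -0.02, 0.215, 0) -> [0.066, -0.939, 0.021] [0.002, -0.003, -0.001] rows>=7
(0.505, 0.231, 0.215, -2.5) -> [0.0, -0.837, -0.0] [0.0, -0.0, 0.014] rows>=7
(0.505, 0.231, 0.1245, -2.5) -> [0.0, -0.0, 0.302] [0.0, 0.0, 0.0] rows>=3
```

Request:
servo_tool(
  series=[
    [[0.106, -0.939, 0.021, 0, 0, 0, 0.69], [0.106, -0.939, 0.021, 0, 0, 0, 0.69], [0.106, -0.939, 0.021, 0, 0, 0, 0.69], [0.106, -0.939, 0.021, 0, 0, 0, 0.69], [0.106, -0.939, 0.021, 0, 0, 0, 0.69], [0.106, -0.939, 0.021, 0, 0, 0, 0.69], [0.106, -0.939, 0.021, 0, 0, 0, 0.69], [0.106, -0.939, 0.021, 0, 0, 0, 0.69]],
  ],
)

```text
time_s: 7.52
tool_pos: [0.5137, -0.0088, 0.2097]
tool_rot: [-179.8, -0.1, 0.6]
force: [0.3, 0.5, 0.0]
grip_width: 0.06
grasp_force: 0.0
```

Request:
servo_tool(
  series=[
    [[0, -0.837, 0, 0, 0, 0.014, 0.69], [0, -0.837, 0, 0, 0, 0.014, 0.69], [0, -0.837, 0, 0, 0, 0.014, 0.69], [0, -0.837, 0, 0, 0, 0.014, 0.69], [0, -0.837, 0, 0, 0, 0.014, 0.69], [0, -0.837, 0, 0, 0, 0.014, 0.69], [0, -0.837, 0, 0, 0, 0.014, 0.69], [0, -0.837, 0, 0, 0, 0.014, 0.69], [0, -0.837, 0, 0, 0, 0.014, 0.69], [0, -0.837, 0, 0, 0, 0.014, 0.69]],
  ],
)

```text
time_s: 8.35
tool_pos: [0.5145, 0.2306, 0.209]
tool_rot: [179.9, 0.0, -2.8]
force: [-0.2, 0.6, -0.1]
grip_width: 0.06
grasp_force: 0.0
```

Request:
servo_tool(
  series=[
    [[0.008, 0, 0.282, 0, 0, 0, 0.69], [0.008, 0, 0.282, 0, 0, 0, 0.69], [0.008, 0, 0.282, 0, 0, 0, 0.69], [0.008, 0, 0.282, 0, 0, 0, 0.69], [0.008, 0, 0.282, 0, 0, 0, 0.2], [0.008, 0, 0.282, 0, 0, 0, 0.2], [0.008, 0, 0.282, 0, 0, 0, 0.2], [0.008, 0, 0.282, 0, 0, 0, 0.2], [0.008, 0, 0.282, 0, 0, 0, 0], [0.008, 0, 0.282, 0, 0, 0, 0], [0.008, 0, 0.282, 0, 0, 0, 0]],
  ],
)

```text
time_s: 9.27
tool_pos: [0.5167, 0.2324, 0.1254]
tool_rot: [180.0, -0.1, -2.6]
force: [-0.9, -2.0, 4.5]
grip_width: 0.0274
grasp_force: 40.0
```

Request:
servo_tool(
  series=[
    [[0, 0, -0.3, 0, 0, 0, 0.0], [0, 0, -0.3, 0, 0, 0, 0.0], [0, 0, -0.3, 0, 0, 0, 0.0], [0, 0, -0.3, 0, 0, 0, 0.0], [0, 0, -0.3, 0, 0, 0, 0.0]],
  ],
)

```text
time_s: 9.68
tool_pos: [0.5157, 0.2324, 0.2136]
tool_rot: [180.0, 0.1, -2.6]
force: [0.4, -0.7, -4.1]
grip_width: 0.0276
grasp_force: 40.0
```

```bash
python3 - <<'E'
from plan import *
plan((.5,-.02,.215,0),(.481,-.24,.18,0),(.481,-.24,.0230,0))
E
```

```text
(0.5, -0.02, 0.215, 0) -> [-0.014, 0.843, -0.004] [0.0, 0.0, -0.014] rows>=7
(0.481, -0.24, 0.18, 0) -> [-0.063, 0.733, 0.117] [0.0, 0.0, 0.0] rows>=6
(0.481, -0.24, 0.023, 0) -> [0.0, -0.0, 0.523] [0.0, 0.0, 0.0] rows>=4
```

Request:
servo_tool(
  series=[
    [[-0.014, 0.843, 0, 0, 0, -0.014, 0], [-0.014, 0.843, 0, 0, 0, -0.014, 0], [-0.014, 0.843, 0, 0, 0, -0.014, 0], [-0.014, 0.843, 0, 0, 0, -0.014, 0], [-0.014, 0.843, 0, 0, 0, -0.014, 0], [-0.014, 0.843, 0, 0, 0, -0.014, 0], [-0.014, 0.843, 0, 0, 0, -0.014, 0], [-0.014, 0.843, 0, 0, 0, -0.014, 0]],
  ],
)

```text
time_s: 10.35
tool_pos: [0.4984, -0.0241, 0.2116]
tool_rot: [180.0, 0.3, -0.5]
force: [-0.8, 0.9, -4.2]
grip_width: 0.0279
grasp_force: 40.0
```

Request:
servo_tool(
  series=[
    [[-0.063, 0.733, 0.117, 0, 0, 0, 0], [-0.063, 0.733, 0.117, 0, 0, 0, 0], [-0.063, 0.733, 0.117, 0, 0, 0, 0], [-0.063, 0.733, 0.117, 0, 0, 0, 0], [-0.063, 0.733, 0.117, 0, 0, 0, 0], [-0.063, 0.733, 0.117, 0, 0, 0, 0], [-0.063, 0.733, 0.117, 0, 0, 0, 0], [-0.063, 0.733, 0.117, 0, 0, 0, 0], [-0.063, 0.733, 0.117, 0, 0, 0, 0]],
  ],
)

```text
time_s: 11.1
tool_pos: [0.4813, -0.2373, 0.178]
tool_rot: [-179.9, 0.1, 0.0]
force: [0.1, 0.9, -4.0]
grip_width: 0.0275
grasp_force: 40.0
```

Request:
servo_tool(
  series=[
    [[0, 0, 0.13, 0, 0, 0, 0], [0, 0, 0.26, 0, 0, 0, 0], [0, 0, 0.38, 0, 0, 0, 0], [0, 0, 0.45, 0, 0, 0, 0], [0, 0, 0.49, 0, 0, 0, 0], [0, 0, 0.51, 0, 0, 0, 0], [0, 0, 0.523, 0, 0, 0, 0], [0, 0, 0.523, 0, 0, 0, 0]],
  ],
)

```text
time_s: 11.77
tool_pos: [0.4824, -0.2392, 0.0234]
tool_rot: [180.0, -0.1, -0.0]
force: [-0.7, 0.2, -3.9]
grip_width: 0.0275
grasp_force: 40.0
```

Request:
servo_tool(
  series=[
    [[0, 0, 0, 0, 0, 0, 0.5], [0, 0, 0, 0, 0, 0, 0.5], [0, 0, 0, 0, 0, 0, 0.5], [0, 0, -0.64, 0, 0, 0, 0.5], [0, 0, -0.64, 0, 0, 0, 0.5], [0, 0, -0.64, 0, 0, 0, 0.5], [0, 0, -0.64, 0, 0, 0, 0.6], [0, 0, -0.64, 0, 0, 0, 0.69]],
  ],
)

```text
time_s: 12.43
tool_pos: [0.4835, -0.2404, 0.2213]
tool_rot: [179.7, -0.4, -0.1]
force: [0.5, -0.1, 0.3]
grip_width: 0.0506
grasp_force: 0.0
```

```bash
python3 - <<'E'
from plan import *
items()
plan((.51,.03,.215,0),(.51,.3085,.215,-4),(.51,.3085,.1245,-4))
E
```

```text
top 0.1135 [0.5264 0.1547] [0.1489 0.0388] 3.7 300 0.1288
top 0.1135 [0.5084 0.3107] [0.096  0.0484] -7.1 162 0.1189
top 0.14 [0.508  0.3089] [0.0822 0.021 ] -3.9 149 0.1547
top 0.14 [0.4086 0.1934] [0.1086 0.0105] 89.5 98 0.1484
scene 0.1135 [0.5221 0.156 ] [0.1585 0.0362] 3.8 365 0.1285
scene 0.1135 [0.5093 0.3107] [0.1046 0.0458] -4.9 230 0.119
scene 0.14 [0.4094 0.1936] [0.1065 0.0138] -87.6 120 0.1477
scene 0.14 [0.5079 0.3084] [0.0883 0.0205] -3.7 167 0.1547
scene 0.038 [ 0.4701 -0.2395] [0.09   0.0296] 0.9 181 0.0528
scene 0.038 [ 0.4823 -0.3002] [0.0726 0.0252] 0.1 153 0.0508
scene 0.038 [0.5967 0.1994] [0.3184 0.0123] -88.4 519 0.05
(0.51, 0.03, 0.215, 0) -> [0.082, -0.904, 0.019] [0.002, -0.004, -0.0] rows>=7
(0.51, 0.3085, 0.215, -4) -> [0.0, -0.928, -0.0] [0.0, -0.0, 0.022] rows>=7
(0.51, 0.3085, 0.1245, -4) -> [0.0, -0.0, 0.302] [0.0, 0.0, 0.0] rows>=3
```

Request:
servo_tool(
  series=[
    [[0.086, -0.904, 0.005, 0, 0, 0, 0.69], [0.086, -0.904, 0.005, 0, 0, 0, 0.69], [0.086, -0.904, 0.005, 0, 0, 0, 0.69], [0.086, -0.904, 0.005, 0, 0, 0, 0.69], [0.086, -0.904, 0.005, 0, 0, 0, 0.69], [0.086, -0.904, 0.005, 0, 0, 0, 0.69], [0.086, -0.904, 0.005, 0, 0, 0, 0.69], [0.086, -0.904, 0.005, 0, 0, 0, 0.69]],
  ],
)

```text
time_s: 13.2
tool_pos: [0.5075, 0.039, 0.2138]
tool_rot: [-179.9, -0.1, 0.5]
force: [0.1, 0.7, 0.2]
grip_width: 0.0602
grasp_force: 0.0
```

Request:
servo_tool(
  series=[
    [[0, -0.928, 0, 0, 0, 0.022, 0.69], [0, -0.928, 0, 0, 0, 0.022, 0.69], [0, -0.928, 0, 0, 0, 0.022, 0.69], [0, -0.928, 0, 0, 0, 0.022, 0.69], [0, -0.928, 0, 0, 0, 0.022, 0.69], [0, -0.928, 0, 0, 0, 0.022, 0.69], [0, -0.928, 0, 0, 0, 0.022, 0.69], [0, -0.928, 0, 0, 0, 0.022, 0.69], [0, -0.928, 0, 0, 0, 0.022, 0.69], [0, -0.928, 0, 0, 0, 0.022, 0.69], [0, -0.928, 0, 0, 0, 0.022, 0.69]],
  ],
)

```text
time_s: 14.12
tool_pos: [0.509, 0.3075, 0.2129]
tool_rot: [179.9, -0.0, -4.2]
force: [0.0, 0.7, -0.3]
grip_width: 0.0601
grasp_force: 0.0
```

Down 0.0885 → 0.295.

Request:
servo_tool(
  series=[
    [[0, 0, 0.295, 0, 0, 0, 0.69], [0, 0, 0.295, 0, 0, 0, 0.69], [0, 0, 0.295, 0, 0, 0, 0.69], [0, 0, 0.295, 0, 0, 0, 0.69], [0, 0, 0.295, 0, 0, 0, 0.2], [0, 0, 0.295, 0, 0, 0, 0.2], [0, 0, 0.295, 0, 0, 0, 0.2], [0, 0, 0.295, 0, 0, 0, 0.2], [0, 0, 0.295, 0, 0, 0, 0], [0, 0, 0.295, 0, 0, 0, 0], [0, 0, 0.295, 0, 0, 0, 0]],
  ],
)

```text
time_s: 15.03
tool_pos: [0.5081, 0.3101, 0.1251]
tool_rot: [-180.0, -0.0, -4.0]
force: [-0.0, -0.4, 0.6]
grip_width: 0.021
grasp_force: 0.0
```

Request:
servo_tool(
  series=[
    [[0, 0, -0.3, 0, 0, 0, 0.0], [0, 0, -0.3, 0, 0, 0, 0.0], [0, 0, -0.3, 0, 0, 0, 0.0], [0, 0, -0.3, 0, 0, 0, 0.0], [0, 0, -0.3, 0, 0, 0, 0.0]],
  ],
)

```text
time_s: 15.45
tool_pos: [0.5077, 0.3096, 0.2139]
tool_rot: [179.9, 0.0, -4.0]
force: [-0.3, -0.3, -2.8]
grip_width: 0.0197
grasp_force: 40.0
```

```bash
python3 - <<'E'
from plan import *
plan((.5,.06,.215,0),(.481,-.18,.18,0),(.481,-.18,.0230,0))
E
```

```text
(0.5, 0.06, 0.215, 0) -> [0.033, 0.832, -0.003] [0.0, 0.0, -0.022] rows>=6
(0.481, -0.18, 0.18, 0) -> [-0.063, 0.8, 0.117] [0.0, 0.0, 0.0] rows>=6
(0.481, -0.18, 0.023, 0) -> [0.0, -0.0, 0.523] [0.0, 0.0, 0.0] rows>=4
```

Request:
servo_tool(
  series=[
    [[0.033, 0.832, 0, 0, 0, -0.022, 0], [0.033, 0.832, 0, 0, 0, -0.022, 0], [0.033, 0.832, 0, 0, 0, -0.022, 0], [0.033, 0.832, 0, 0, 0, -0.022, 0], [0.033, 0.832, 0, 0, 0, -0.022, 0], [0.033, 0.832, 0, 0, 0, -0.022, 0], [0.033, 0.832, 0, 0, 0, -0.022, 0], [0.033, 0.832, 0, 0, 0, -0.022, 0]],
  ],
)

```text
time_s: 16.12
tool_pos: [0.4988, 0.0562, 0.2121]
tool_rot: [179.9, 0.3, -0.5]
force: [0.5, 1.9, -3.7]
grip_width: 0.0198
grasp_force: 40.0
```

Request:
servo_tool(
  series=[
    [[-0.063, 0.8, 0.117, 0, 0, 0, 0], [-0.063, 0.8, 0.117, 0, 0, 0, 0], [-0.063, 0.8, 0.117, 0, 0, 0, 0], [-0.063, 0.8, 0.117, 0, 0, 0, 0], [-0.063, 0.8, 0.117, 0, 0, 0, 0], [-0.063, 0.8, 0.117, 0, 0, 0, 0], [-0.063, 0.8, 0.117, 0, 0, 0, 0], [-0.063, 0.8, 0.117, 0, 0, 0, 0], [-0.063, 0.8, 0.117, 0, 0, 0, 0], [-0.063, 0.8, 0.117, 0, 0, 0, 0]],
  ],
)

```text
time_s: 16.95
tool_pos: [0.4814, -0.1769, 0.1789]
tool_rot: [-179.9, 0.1, 0.1]
force: [0.0, 0.3, -1.8]
grip_width: 0.0196
grasp_force: 40.0
```

Request:
servo_tool(
  series=[
    [[0, 0, 0.13, 0, 0, 0, 0], [0, 0, 0.26, 0, 0, 0, 0], [0, 0, 0.38, 0, 0, 0, 0], [0, 0, 0.45, 0, 0, 0, 0], [0, 0, 0.49, 0, 0, 0, 0], [0, 0, 0.51, 0, 0, 0, 0], [0, 0, 0.523, 0, 0, 0, 0], [0, 0, 0.523, 0, 0, 0, 0]],
  ],
)

```text
time_s: 17.62
tool_pos: [0.4822, -0.1793, 0.0236]
tool_rot: [180.0, -0.1, -0.0]
force: [-0.7, 0.2, -1.6]
grip_width: 0.0197
grasp_force: 40.0
```

Request:
servo_tool(
  series=[
    [[0, 0, 0, 0, 0, 0, 0.45], [0, 0, 0, 0, 0, 0, 0.45], [0, 0, 0, 0, 0, 0, 0.45], [0, 0, -0.64, 0, 0, 0, 0.45], [0, 0, -0.64, 0, 0, 0, 0.45], [0, 0, -0.64, 0, 0, 0, 0.45], [0, 0, -0.64, 0, 0, 0, 0.5], [0, 0, -0.64, 0, 0, 0, 0.52], [0, 0, -0.64, 0, 0, 0, 0.52]],
  ],
)

```text
time_s: 18.37
tool_pos: [0.485, -0.1809, 0.2227]
tool_rot: [179.6, -0.7, -0.1]
force: [0.4, -0.1, 0.5]
grip_width: 0.0444
grasp_force: 0.0
```

```bash
python3 - <<'E'
from plan import *
items()
plan((.524,-.02,.215,0),(.524,.156,.215,3.7),(.524,.156,.114,3.7))
E
```

```text
top 0.1135 [0.5242 0.1582] [0.1533 0.0355] 3.6 304 0.129
top 0.14 [0.4087 0.1934] [0.1084 0.0107] 89.5 98 0.148
scene 0.1135 [0.5155 0.1601] [0.1712 0.0349] 8.0 363 0.1289
scene 0.14 [0.4085 0.1936] [0.1057 0.0155] -89.2 121 0.1473
scene 0.038 [ 0.4699 -0.2397] [0.0952 0.028 ] 0.1 182 0.053
scene 0.038 [ 0.4828 -0.2995] [0.0709 0.0246] -1.0 151 0.0511
scene 0.038 [ 0.485  -0.1796] [0.0864 0.0205] -2.1 138 0.0514
scene 0.038 [0.5968 0.1997] [0.319  0.0122] -87.9 530 0.0509
(0.524, -0.02, 0.215, 0) -> [0.139, -0.534, 0.005] [0.001, -0.001, -0.001] rows>=4
(0.524, 0.156, 0.215, 3.7) -> [0.0, -0.587, -0.0] [0.0, 0.0, -0.021] rows>=5
(0.524, 0.156, 0.114, 3.7) -> [0.0, -0.0, 0.337] [0.0, 0.0, 0.0] rows>=3
```

Request:
servo_tool(
  series=[
    [[0.139, -0.534, 0.005, 0, 0, 0, 0.52], [0.139, -0.534, 0.005, 0, 0, 0, 0.52], [0.139, -0.534, 0.005, 0, 0, 0, 0.52], [0.139, -0.534, 0.005, 0, 0, 0, 0.52], [0.139, -0.534, 0.005, 0, 0, 0, 0.52], [0.139, -0.534, 0.005, 0, 0, 0, 0.52], [0.139, -0.534, 0.005, 0, 0, 0, 0.52]],
  ],
)

```text
time_s: 19.05
tool_pos: [0.5221, -0.0201, 0.2119]
tool_rot: [180.0, 0.1, -0.1]
force: [-0.6, -0.7, -0.2]
grip_width: 0.0452
grasp_force: 0.0
```

Request:
servo_tool(
  series=[
    [[0, -0.587, 0, 0, 0, -0.021, 0.52], [0, -0.587, 0, 0, 0, -0.021, 0.52], [0, -0.587, 0, 0, 0, -0.021, 0.52], [0, -0.587, 0, 0, 0, -0.021, 0.52], [0, -0.587, 0, 0, 0, -0.021, 0.52], [0, -0.587, 0, 0, 0, -0.021, 0.52], [0, -0.587, 0, 0, 0, -0.021, 0.52], [0, -0.587, 0, 0, 0, -0.021, 0.52]],
  ],
)

```text
time_s: 19.72
tool_pos: [0.5237, 0.1532, 0.2126]
tool_rot: [179.9, 0.1, 3.5]
force: [0.4, -0.6, -0.6]
grip_width: 0.0455
grasp_force: 0.0
```

Down 0.0985 → 0.328; the last part slow.

Request:
servo_tool(
  series=[
    [[0, -0.007, 0.13, 0, 0, 0, 0.52], [0, -0.007, 0.24, 0, 0, 0, 0.52], [0, -0.007, 0.29, 0, 0, 0, 0.52], [0, -0.007, 0.315, 0, 0, 0, 0.52], [0, -0.007, 0.328, 0, 0, 0, 0.52], [0, -0.007, 0.328, 0, 0, 0, 0.1], [0, -0.007, 0.328, 0, 0, 0, 0.1], [0, -0.007, 0.328, 0, 0, 0, 0.1], [0, -0.007, 0.328, 0, 0, 0, 0], [0, -0.007, 0.328, 0, 0, 0, 0], [0, -0.007, 0.328, 0, 0, 0, 0]],
  ],
)

```text
time_s: 20.63
tool_pos: [0.5239, 0.1593, 0.116]
tool_rot: [-180.0, -0.1, 3.7]
force: [0.1, 0.5, 4.5]
grip_width: 0.0213
grasp_force: 39.8
```

Request:
servo_tool(
  series=[
    [[0, 0, -0.33, 0, 0, 0, 0.0], [0, 0, -0.33, 0, 0, 0, 0.0], [0, 0, -0.33, 0, 0, 0, 0.0], [0, 0, -0.33, 0, 0, 0, 0.0], [0, 0, -0.33, 0, 0, 0, 0.0]],
  ],
)

```text
time_s: 21.05
tool_pos: [0.5232, 0.1586, 0.2142]
tool_rot: [180.0, -0.1, 3.7]
force: [-0.4, -0.4, -2.6]
grip_width: 0.0215
grasp_force: 39.8
```

```bash
python3 - <<'E'
from plan import *
plan((.485,-.112,.19,-1.5),(.485,-.112,.013,-1.5))
E
```

```text
(0.485, -0.112, 0.19, -1.5) -> [-0.185, 0.892, 0.081] [0.0, -0.0, 0.029] rows>=7
(0.485, -0.112, 0.013, -1.5) -> [0.0, -0.0, 0.59] [0.0, 0.0, 0.0] rows>=5
```

Request:
servo_tool(
  series=[
    [[-0.185, 0.892, 0, 0, 0, 0.029, 0], [-0.185, 0.892, 0, 0, 0, 0.029, 0], [-0.185, 0.892, 0, 0, 0, 0.029, 0], [-0.185, 0.892, 0, 0, 0, 0.029, 0], [-0.185, 0.892, 0.08, 0, 0, 0.029, 0], [-0.185, 0.892, 0.08, 0, 0, 0.029, 0], [-0.185, 0.892, 0.08, 0, 0, 0.029, 0], [-0.185, 0.892, 0.08, 0, 0, 0.029, 0], [-0.185, 0.892, 0.08, 0, 0, 0.029, 0], [-0.185, 0.892, 0.08, 0, 0, 0.029, 0], [-0.185, 0.892, 0.08, 0, 0, 0.029, 0]],
  ],
)

```text
time_s: 21.97
tool_pos: [0.4848, -0.1102, 0.189]
tool_rot: [-179.9, 0.1, -1.4]
force: [0.9, 0.2, -1.7]
grip_width: 0.0218
grasp_force: 39.8
```

Request:
servo_tool(
  series=[
    [[0, 0, 0.13, 0, 0, 0, 0], [0, 0, 0.26, 0, 0, 0, 0], [0, 0, 0.38, 0, 0, 0, 0], [0, 0, 0.48, 0, 0, 0, 0], [0, 0, 0.54, 0, 0, 0, 0], [0, 0, 0.565, 0, 0, 0, 0], [0, 0, 0.58, 0, 0, 0, 0], [0, 0, 0.588, 0, 0, 0, 0], [0, 0, 0.588, 0, 0, 0, 0]],
  ],
)

```text
time_s: 22.72
tool_pos: [0.486, -0.1117, 0.0143]
tool_rot: [180.0, -0.1, -1.5]
force: [-0.9, -0.5, -1.8]
grip_width: 0.0213
grasp_force: 39.8
```

Request:
servo_tool(
  series=[
    [[0, 0, 0, 0, 0, 0, 0.43], [0, 0, 0, 0, 0, 0, 0.43], [0, 0, 0, 0, 0, 0, 0.43], [0, 0, -0.1, 0, 0, 0, 0.43], [0, 0, -0.75, 0, 0, 0, 0.43], [0, 0, -0.75, 0, 0, 0, 0.43], [0, 0, -0.75, 0, 0, 0, 0.43], [0, 0, -0.75, 0, 0, 0, 0.43], [0, 0, -0.75, 0, 0, 0, 0.46], [0, 0, -0.75, 0, 0, 0, 0.46]],
  ],
)

```text
time_s: 23.55
tool_pos: [0.4889, -0.1126, 0.2465]
tool_rot: [179.7, -0.7, -1.5]
force: [0.8, 0.0, -0.1]
grip_width: 0.0394
grasp_force: 0.0
```

```bash
python3 - <<'E'
from plan import *
items(); c=cam('scene','s3.png')
f=cv2.imread('pics/s3.png');cv2.imwrite('pics/s3c.png',cv2.resize(f[90:290,180:460],None,fx=2.5,fy=2.5))
plan((.45,.05,.235,45),(.4085,.1935,.235,91.7),(.4085,.1935,.125,91.7))
E
```

```text
top 0.14 [0.4086 0.1934] [0.1079 0.0107] 89.3 98 0.1485
top 0.038 [ 0.4813 -0.2992] [0.068  0.0253] -3.4 132 0.0516
scene 0.14 [0.41   0.1932] [0.1059 0.0157] -88.2 122 0.1482
scene 0.038 [ 0.4692 -0.2403] [0.0906 0.03  ] -0.5 181 0.0531
scene 0.038 [ 0.4844 -0.3002] [0.0738 0.0251] 0.9 150 0.0511
scene 0.038 [ 0.4847 -0.18  ] [0.0848 0.0196] 0.2 138 0.0515
scene 0.038 [0.5955 0.1993] [0.3183 0.0117] -88.4 525 0.0506
(0.45, 0.05, 0.235, 45) -> [-0.13, -0.537, 0.011] [0.0, -0.0, -0.258] rows>=7
(0.4085, 0.1935, 0.235, 91.7) -> [0.24, -0.436, -0.0] [0.0, 0.0, -0.259] rows>=7
(0.4085, 0.1935, 0.125, 91.7) -> [0.0, -0.0, 0.367] [0.0, 0.0, 0.0] rows>=3
```

View pics/s3c.png

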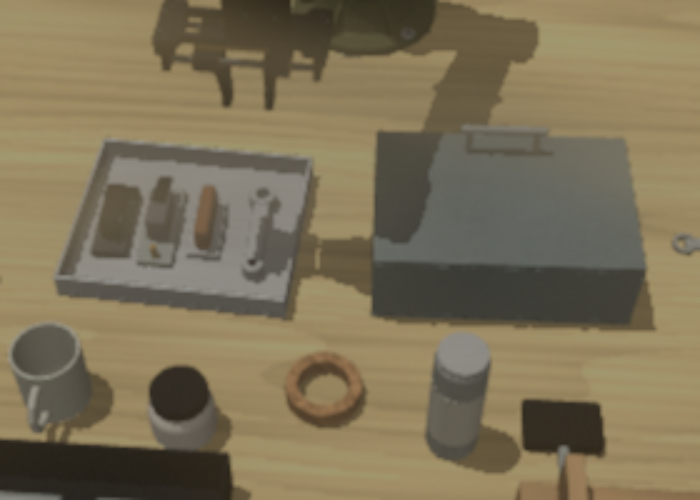

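The picture shows all four items lying in the tray: toe piece (117,220), heel piece (163,215), edge guide (207,220) and crank (258,230). The lid is bare, with the handle at (505,138).

Request:
servo_tool(
  series=[
    [[-0.13, -0.537, 0.011, 0, 0, -0.258, 0.46], [-0.13, -0.537, 0.011, 0, 0, -0.258, 0.46], [-0.13, -0.537, 0.011, 0, 0, -0.258, 0.46], [-0.13, -0.537, 0.011, 0, 0, -0.258, 0.46], [-0.13, -0.537, 0.011, 0, 0, -0.258, 0.46], [-0.13, -0.537, 0.011, 0, 0, -0.258, 0.46], [-0.13, -0.537, 0.011, 0, 0, -0.258, 0.46], [-0.13, -0.537, 0.011, 0, 0, -0.258, 0.46], [-0.13, -0.537, 0.011, 0, 0, -0.258, 0.46]],
  ],
)

```text
time_s: 24.45
tool_pos: [0.4494, 0.05, 0.2338]
tool_rot: [-179.9, 0.1, 44.8]
force: [0.2, 0.6, -0.0]
grip_width: 0.0402
grasp_force: 0.0
```

Request:
servo_tool(
  series=[
    [[0.24, -0.436, 0, 0, 0, -0.259, 0.46], [0.24, -0.436, 0, 0, 0, -0.259, 0.46], [0.24, -0.436, 0, 0, 0, -0.259, 0.46], [0.24, -0.436, 0, 0, 0, -0.259, 0.46], [0.24, -0.436, 0, 0, 0, -0.259, 0.46], [0.24, -0.436, 0, 0, 0, -0.259, 0.46], [0.24, -0.436, 0, 0, 0, -0.259, 0.46], [0.24, -0.436, 0, 0, 0, -0.259, 0.46], [0.24, -0.436, 0, 0, 0, -0.259, 0.46], [0.24, -0.436, 0, 0, 0, -0.259, 0.46], [0.24, -0.436, 0, 0, 0, -0.259, 0.46]],
  ],
)

```text
time_s: 25.37
tool_pos: [0.4088, 0.1934, 0.2349]
tool_rot: [-180.0, 0.0, 91.4]
force: [-0.8, -0.3, 0.3]
grip_width: 0.0401
grasp_force: 0.0
```

```bash
python3 - <<'E'
from plan import *
print(get_obs()['qpos']); plan((.4085,.1935,.1245,91.65))
E
```

```text
[ 19.32520954  -6.39336354 -44.13780141 107.20128608  -4.56322396
  77.45981487 -22.2267343 ]
(0.4085, 0.1935, 0.1245, 91.65) -> [0.0, -0.001, 0.368] [-0.0, 0.0, -0.001] rows>=3
```

Request:
servo_tool(
  series=[
    [[0, 0, 0.13, 0, 0, 0, 0.46], [0, 0, 0.25, 0, 0, 0, 0.46], [0, 0, 0.33, 0, 0, 0, 0.46], [0, 0, 0.368, 0, 0, 0, 0.46], [0, 0, 0.368, 0, 0, 0, 0.46], [0, 0, 0.368, 0, 0, 0, 0.05], [0, 0, 0.368, 0, 0, 0, 0.05], [0, 0, 0.368, 0, 0, 0, 0.05], [0, 0, 0.368, 0, 0, 0, 0.05], [0, 0, 0.368, 0, 0, 0, 0], [0, 0, 0.368, 0, 0, 0, 0], [0, 0, 0.368, 0, 0, 0, 0]],
  ],
  grip_force=20,
)

```text
time_s: 26.37
tool_pos: [0.408, 0.1937, 0.1253]
tool_rot: [-179.9, 0.0, 91.6]
force: [-3.0, 0.2, 5.9]
grip_width: 0.0102
grasp_force: 20.0
```

Request:
servo_tool(
  series=[
    [[0.0, 0.017, -0.055, 0, 0, 0, 0], [0, 0.035, -0.108, 0, 0, 0, 0], [0, 0.06, -0.159, 0, 0, 0, 0], [0, 0.087, -0.208, 0, 0, 0, 0], [0, 0.121, -0.253, 0, 0, 0, 0], [0, 0.157, -0.297, 0, 0, 0, 0], [0, 0.198, -0.336, 0, 0, 0, 0], [0, 0.24, -0.374, 0, 0, 0, 0], [0, 0.288, -0.405, 0, 0, 0, 0], [0, 0.336, -0.434, 0, 0, 0, 0], [0, 0.336, -0.434, 0, 0, 0, 0]],
  ],
)

```text
time_s: 27.28
tool_pos: [0.5098, 0.1969, 0.2583]
tool_rot: [-179.9, -0.0, 91.5]
force: [-7.7, -2.5, 17.1]
grip_width: 0.0101
grasp_force: 20.0
```

Request:
servo_tool(
  series=[
    [[0, 0.05, -0.029, 0, 0, 0, 0], [0, 0.103, -0.05, 0, 0, 0, 0], [0, 0.158, -0.064, 0, 0, 0, 0], [0, 0.214, -0.074, 0, 0, 0, 0], [0, 0.271, -0.078, 0, 0, 0, 0], [0, 0.329, -0.078, 0, 0, 0, 0], [0, 0.386, -0.073, 0, 0, 0, 0], [0, 0.442, -0.062, 0, 0, 0, 0], [0, 0.496, -0.046, 0, 0, 0, 0], [0, 0.55, -0.026, 0, 0, 0, 0], [0, 0.55, -0.026, 0, 0, 0, 0]],
  ],
)

```text
time_s: 28.2
tool_pos: [0.6774, 0.2012, 0.2616]
tool_rot: [179.9, -0.1, 91.5]
force: [2.9, 1.4, -1.6]
grip_width: 0.0102
grasp_force: 20.0
```

```bash
python3 - <<'E'
from plan import *
o=get_obs();print(o['force'],o['tool_pos'],o['qpos'])
for n in('top','scene'):
    c=cam(n,n+'4.png'); P=c['P']; np.savez('pics/'+n+'4',P=P,f=c['frame'])
    cv2.imwrite(f'pics/{n}4c.png',cv2.resize(cv2.imread(f'pics/{n}4.png')[110:290,200:480],None,fx=2.5,fy=2.5))
E
```

```text
[ 2.90893277  1.44461785 -1.5910917 ] [0.67735715 0.20120279 0.26160935] [  7.92750875  29.78561454 -41.12108142  69.24499104  19.00749
  87.41387805 -28.58959557]
```

View pics/top4c.png

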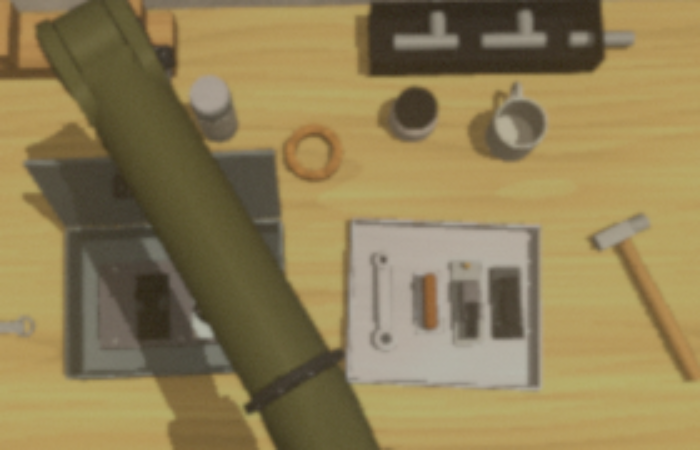

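View pics/scene4c.png

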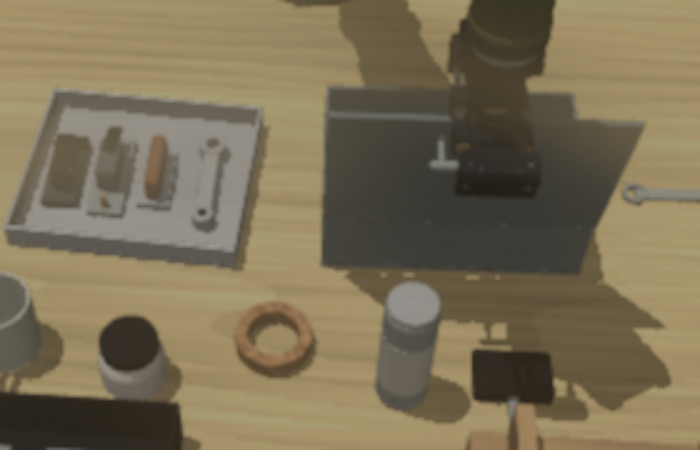

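The top view shows the lid leaning back past upright and the breaker plate inside, its lever at about px (152,305) of the crop and the white button at (200,325), partly hidden by the arm. The scene view confirms the lid is open, with the gripper on its handle at (490,165).

Request:
servo_tool(
  series=[
    [[0, 0, 0, 0, 0, 0, 0.23], [0, 0, 0, 0, 0, 0, 0.23], [0, 0, 0, 0, 0, 0, 0.23], [0, 0.006, -0.04, 0, 0, 0, 0.23], [0, 0.016, -0.09, 0, 0, 0, 0.23], [0, 0.03, -0.17, 0, 0, 0, 0.23], [0, 0.03, -0.33, 0, 0, 0, 0.23], [0, 0.03, -0.33, 0, 0, 0, 0.23], [0, 0.03, -0.33, 0, 0, 0, 0], [0, 0.03, -0.33, 0, 0, 0, 0]],
  ],
)

```text
time_s: 29.13
tool_pos: [0.6832, 0.2011, 0.3626]
tool_rot: [179.9, 0.0, 91.5]
force: [0.5, -0.1, -0.4]
grip_width: 0.0131
grasp_force: 0.0
```

Request:
servo_tool(
  series=[
    [[-0.95, -0.55, 0, 0, 0, 0, 0], [-0.95, -0.55, 0, 0, 0, 0, 0], [-0.95, -0.55, 0, 0, 0, 0, 0], [-0.95, -0.55, 0, 0, 0, 0, 0], [-0.95, -0.55, 0, 0, 0, 0, 0], [-0.95, -0.55, 0, 0, 0, 0, 0], [-0.95, -0.55, 0, 0, 0, 0, 0], [-0.95, -0.55, 0, 0, 0, 0, 0], [-0.95, -0.55, 0, 0, 0, 0, 0], [-0.95, -0.55, 0, 0, 0, 0, 0], [-0.95, -0.55, 0, 0, 0, 0, 0], [-0.95, -0.55, 0, 0, 0, 0, 0]],
  ],
)

```text
time_s: 30.13
tool_pos: [0.5263, -0.0867, 0.361]
tool_rot: [-179.9, -0.1, 91.7]
force: [0.2, 0.5, -0.5]
grip_width: 0.0008
grasp_force: 0.0
```

```bash
python3 - <<'E'
from plan import *
c=cam('top','t5.png'); P=c['P']; z=P[...,2]
cv2.imwrite('pics/t5c.png',cv2.resize(cv2.imread('pics/t5.png')[170:280,210:330],None,fx=5,fy=5))
w=(P[...,0]>.38)&(P[...,0]<.6)&(P[...,1]>.03)&(P[...,1]<.36)
for lo,hi in((.03,.042),(.042,.052),(.052,.07),(.07,.095)):
    N,L,S,C=cv2.connectedComponentsWithStats((w&(z>lo)&(z<hi)).astype(np.uint8))
    for i in range(1,N):
        if S[i,4]>12: print(lo,C[i].round(),*rect(P,L==i),np.round(np.nanmedian(z[L==i]),4), c['frame'][L==i].mean(0).round())
print(get_obs()['tool_pos'])
E
```

```text
0.03 [247. 204.] [0.5922 0.293 ] [0.0441 0.0013] -88.7 13 0.0372 [72. 67. 54.]
0.03 [231. 224.] [0.5143 0.3525] [0.1255 0.0023] 1.3 34 0.0373 [79. 73. 58.]
0.03 [272. 230.] [0.4893 0.1953] [0.2482 0.13  ] -88.4 1591 0.0334 [99. 90. 79.]
0.03 [231. 253.] [0.4048 0.3487] [0.0408 0.0028] 0.4 13 0.0371 [82. 76. 59.]
0.042 [283. 233.] [0.4784 0.1542] [0.0425 0.0406] 74.6 51 0.0452 [79. 70. 57.]
0.042 [256. 232.] [0.4819 0.2557] [0.0134 0.0109] -47.4 13 0.049 [78. 72. 59.]
0.052 [245. 203.] [0.5916 0.2966] [0.0474 0.0017] -88.2 13 0.0622 [72. 66. 52.]
0.052 [268. 202.] [0.594  0.2105] [0.0545 0.0014] -88.1 16 0.0628 [68. 64. 52.]
0.052 [230. 207.] [0.5751 0.3549] [0.0334 0.0089] -12.4 16 0.0563 [77. 71. 56.]
0.052 [230. 229.] [0.4934 0.3513] [0.0716 0.0031] 2.6 33 0.0597 [79. 73. 58.]
0.052 [283. 233.] [0.4786 0.1543] [0.0266 0.0262] 88.9 46 0.0566 [119. 107.  91.]
0.052 [230. 250.] [0.415  0.3492] [0.0626 0.0034] 1.7 30 0.0587 [81. 74. 57.]
0.07 [273. 201.] [0.595  0.1863] [0.267  0.0025] -88.3 90 0.0854 [74. 70. 58.]
0.07 [229. 227.] [0.4889 0.3511] [0.2094 0.0314] -6.9 92 0.0835 [82. 76. 60.]
0.07 [259. 227.] [0.4969 0.2398] [0.0364 0.0171] -86.6 38 0.0914 [59. 51. 38.]
[ 0.52648407 -0.08651553  0.36115979]
```

View pics/t5c.png

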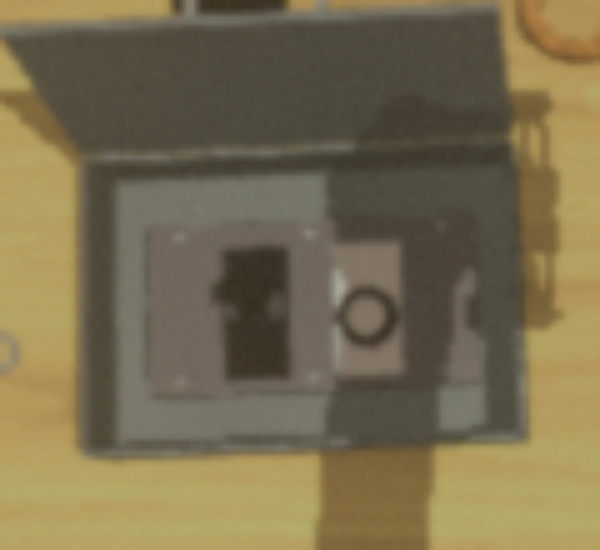

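The picture shows the breaker with the upright black lever at (255,310), inside its dark slot, and the white button in its black collar at (368,315). The measured heights of 0.057 m and 0.091 m and the 85 mm spacing match the data given.

```bash
python3 - <<'E'
from plan import *
plan((.4785,.1543,.2,1.65),(.4785,.1543,.065,1.65),(.4785,.1543,.049,1.65))
E
```

```text
(0.4785, 0.1543, 0.2, 1.65) -> [0.807, -0.135, 0.538] [-0.0, 0.0, 0.5] rows>=13
(0.4785, 0.1543, 0.065, 1.65) -> [-0.0, -0.0, 0.45] [0.0, 0.0, 0.0] rows>=4
(0.4785, 0.1543, 0.049, 1.65) -> [-0.0, -0.0, 0.053] [0.0, 0.0, 0.0] rows>=1
```

Request:
servo_tool(
  series=[
    [[0.807, -0.135, 0.3, 0, 0, 0.5, 0], [0.807, -0.135, 0.3, 0, 0, 0.5, 0], [0.807, -0.135, 0.3, 0, 0, 0.5, 0], [0.807, -0.135, 0.3, 0, 0, 0.5, 0], [0.807, -0.135, 0.3, 0, 0, 0.5, 0], [0.807, -0.135, 0.3, 0, 0, 0.5, 0], [0.807, -0.135, 0.538, 0, 0, 0.5, 0], [0.807, -0.135, 0.538, 0, 0, 0.5, 0], [0.807, -0.135, 0.538, 0, 0, 0.5, 0], [0.807, -0.135, 0.538, 0, 0, 0.5, 0], [0.807, -0.135, 0.538, 0, 0, 0.5, 0], [0.807, -0.135, 0.538, 0, 0, 0.5, 0]],
  ],
)

```text
time_s: 31.18
tool_pos: [0.4786, 0.1545, 0.1997]
tool_rot: [-180.0, 0.1, 8.0]
force: [0.0, 0.4, 0.4]
grip_width: 0.0004
grasp_force: 0.0
```

```bash
python3 - <<'E'
from plan import *
plan((.4785,.1543,.075,1.65),(.4785,.1543,.049,1.65))
E
```

```text
(0.4785, 0.1543, 0.075, 1.65) -> [0.0, 0.001, 0.416] [-0.0, 0.0, 0.035] rows>=3
(0.4785, 0.1543, 0.049, 1.65) -> [-0.0, -0.0, 0.087] [0.0, 0.0, 0.0] rows>=1
```

Request:
servo_tool(
  series=[
    [[0, 0, 0.12, 0, 0, 0.022, 0], [0, 0, 0.24, 0, 0, 0.022, 0], [0, 0, 0.34, 0, 0, 0.022, 0], [0, 0, 0.41, 0, 0, 0.022, 0], [0, 0, 0.44, 0, 0, 0.022, 0], [0, 0, 0.46, 0, 0, 0.022, 0], [0, 0, 0.475, 0, 0, 0.022, 0], [0, 0, 0.49, 0, 0, 0.022, 0], [0, 0, 0.502, 0, 0, 0.022, 0], [0, 0, 0.502, 0, 0, 0.022, 0], [0, 0, 0.502, 0, 0, 0.022, 0]],
  ],
)

```text
time_s: 32.1
tool_pos: [0.4801, 0.1535, 0.0507]
tool_rot: [-180.0, -0.1, 4.2]
force: [-0.2, 1.8, 3.0]
grip_width: 0.0006
grasp_force: 1.7
```

Request:
servo_tool(
  series=[
    [[0, 0, 0.004, 0, 0, 0, 0], [0, 0, 0.007, 0, 0, 0, 0], [0, 0, 0.008, 0, 0, 0, 0], [0, 0, 0.008, 0, 0, 0, 0], [0, 0, 0.008, 0, 0, 0, 0]],
  ],
)

```text
time_s: 32.52
tool_pos: [0.4802, 0.1533, 0.0484]
tool_rot: [-180.0, -0.1, 4.2]
force: [-2.7, 2.7, 7.4]
grip_width: 0.0005
grasp_force: 4.0
```

Request:
servo_tool(
  series=[
    [[0, 0, -0.05, 0, 0, 0, 0], [0, 0, -0.15, 0, 0, 0, 0], [0, 0, -0.3, 0, 0, 0, 0], [-0.1, 0.2, -0.4, 0, 0, 0, 0], [-0.1, 0.5, -0.4, 0, 0, 0, 0], [-0.1, 0.7, -0.4, 0, 0, 0, 0], [-0.1, 0.7, -0.4, 0, 0, 0, 0], [-0.1, 0.7, -0.4, 0, 0, 0, 0], [-0.1, 0.7, -0.4, 0, 0, 0, 0], [-0.1, 0.7, -0.4, 0, 0, 0, 0]],
  ],
)

```text
time_s: 33.35
tool_pos: [0.464, -0.0646, 0.1671]
tool_rot: [179.9, 0.0, 3.7]
force: [0.1, -0.3, 1.0]
grip_width: 0.0008
grasp_force: 0.0
```

```bash
cat > lev.py <<'E'
from plan import *
def look(fn):
    c=cam('top',fn); P=c['P']; z=P[...,2]
    cv2.imwrite('pics/c'+fn,cv2.resize(cv2.imread('pics/'+fn)[170:280,210:330],None,fx=5,fy=5))
    w=(P[...,0]>.40)&(P[...,0]<.57)&(P[...,1]>.12)&(P[...,1]<.30)
    for lo,hi in((.042,.052),(.052,.067),(.067,.1)):
        N,L,S,C=cv2.connectedComponentsWithStats((w&(z>lo)&(z<hi)).astype(np.uint8))
        for i in range(1,N):
            if S[i,4]>8: print(lo,C[i].round(),*rect(P,L==i),np.round(np.nanmedian(z[L==i]),4))
E
python3 - <<'E'
from lev import *
look('t6.png'); print(get_obs()['tool_pos'])
plan((.415,.240,.16,1.65),(.415,.240,.040,1.65))
E
```

```text
0.042 [286. 229.] [0.4924 0.1438] [0.0234 0.0079] 44.6 13 0.0462
0.042 [261. 231.] [0.485  0.2399] [0.0464 0.0265] 89.0 50 0.048
0.042 [279. 233.] [0.4785 0.169 ] [0.038  0.0124] -5.0 19 0.0454
0.042 [285. 237.] [0.4632 0.145 ] [0.0247 0.0079] -55.9 16 0.0465
0.052 [255. 231.] [0.4863 0.2558] [0.0152 0.0113] 1.1 11 0.0533
0.052 [283. 232.] [0.4784 0.1539] [0.0267 0.0262] 44.6 45 0.057
0.052 [260. 235.] [0.4703 0.2382] [0.0232 0.0184] -0.6 26 0.0565
0.067 [260. 240.] [0.4503 0.2375] [0.0341 0.0168] -83.3 41 0.0715
[ 0.46422071 -0.06141016  0.16701567]
(0.415, 0.24, 0.16, 1.65) -> [-0.095, -1.014, 0.023] [0.0, 0.0, 0.013] rows>=8
(0.415, 0.24, 0.04, 1.65) -> [-0.0, -0.0, 0.4] [0.0, 0.0, 0.0] rows>=3
```

View pics/ct6.png

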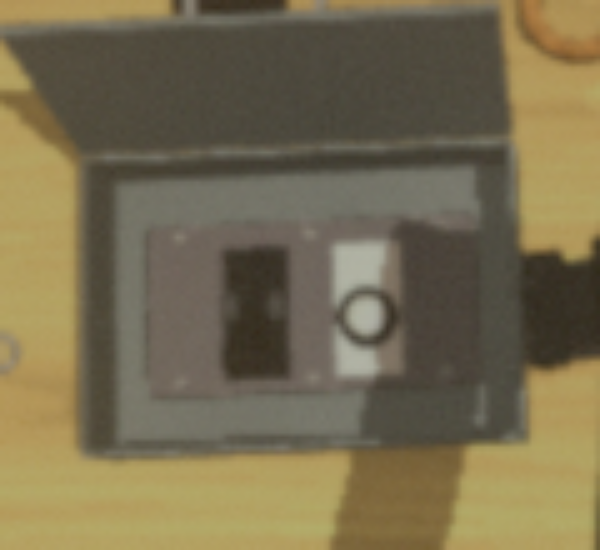

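The lever has dropped: its head is now at (0.450, 0.2375), against the predicted 0.4505. The button is back up at (367,315) of the crop.

Request:
servo_tool(
  series=[
    [[-0.16, -1, 0, 0, 0, 0.013, 0], [-0.16, -1, 0, 0, 0, 0.013, 0], [-0.16, -1, 0, 0, 0, 0.013, 0], [-0.16, -1, 0, 0, 0, 0.013, 0], [-0.16, -1, 0, 0, 0, 0.013, 0], [-0.16, -1, 0, 0, 0, 0.013, 0], [-0.16, -1, 0, 0, 0, 0.013, 0], [-0.16, -1, 0, 0, 0, 0.013, 0], [-0.16, -1, 0, 0, 0, 0.013, 0], [-0.16, -1, 0, 0, 0, 0.013, 0], [-0.16, -1, 0, 0, 0, 0.013, 0]],
  ],
)

```text
time_s: 34.32
tool_pos: [0.3947, 0.236, 0.1669]
tool_rot: [179.9, 0.0, 1.9]
force: [-0.1, 0.1, -0.6]
grip_width: 0.0004
grasp_force: 0.0
```

```bash
python3 - <<'E'
from plan import *
plan((.414,.238,.16,1.65),(.414,.238,.040,1.65))
E
```

```text
(0.414, 0.238, 0.16, 1.65) -> [0.065, -0.005, 0.023] [0.0, 0.0, 0.001] rows>=1
(0.414, 0.238, 0.04, 1.65) -> [-0.0, -0.0, 0.4] [0.0, 0.0, 0.0] rows>=3
```

Request:
servo_tool(
  series=[
    [[0.065, -0.005, 0.02, 0, 0, 0, 0], [0.065, -0.005, 0.13, 0, 0, 0, 0], [0.065, -0.005, 0.24, 0, 0, 0, 0], [0.065, -0.005, 0.34, 0, 0, 0, 0], [0.065, -0.005, 0.4, 0, 0, 0, 0], [0.065, -0.005, 0.42, 0, 0, 0, 0], [0.065, -0.005, 0.42, 0, 0, 0, 0], [0.065, -0.005, 0.42, 0, 0, 0, 0]],
  ],
)

```text
time_s: 34.98
tool_pos: [0.4151, 0.2383, 0.0419]
tool_rot: [-180.0, -0.0, 1.8]
force: [1.2, 0.5, 0.7]
grip_width: 0.0004
grasp_force: 0.0
```

Request:
servo_tool(
  series=[
    [[0.03, 0, 0, 0, 0, 0, 0], [0.05, 0, 0, 0, 0, 0, 0], [0.06, 0, -0.02, 0, 0, 0, 0], [0.07, 0, -0.04, 0, 0, 0, 0], [0.086, 0, -0.052, 0, 0, 0, 0], [0.102, 0, -0.064, 0, 0, 0, 0], [0.122, 0, -0.072, 0, 0, 0, 0], [0.143, 0, -0.08, 0, 0, 0, 0], [0.165, 0, -0.085, 0, 0, 0, 0], [0.19, 0, -0.088, 0, 0, 0, 0], [0.213, 0, -0.088, 0, 0, 0, 0], [0.213, 0, -0.088, 0, 0, 0, 0]],
  ],
)

```text
time_s: 35.98
tool_pos: [0.4746, 0.2408, 0.0669]
tool_rot: [179.9, 0.6, 1.9]
force: [-10.1, -2.6, 8.0]
grip_width: 0.0008
grasp_force: 5.3
```

Request:
servo_tool(
  series=[
    [[-0.04, 0, 0, 0, 0, 0, 0], [-0.09, 0, 0, 0, 0, 0, 0], [-0.15, 0, 0, 0, 0, 0, 0], [-0.15, 0, -0.1, 0, 0, 0, 0], [-0.15, 0, -0.4, 0, 0, 0, 0], [-0.15, 0, -0.5, 0, 0, 0, 0], [-0.15, 0, -0.5, 0, 0, 0, 0], [-0.15, 0.6, -0.5, 0, 0, 0, 0], [-0.15, 0.8, -0.5, 0, 0, 0, 0], [-0.15, 0.8, -0.5, 0, 0, 0, 0], [-0.15, 0.8, -0.5, 0, 0, 0, 0], [-0.15, 0.8, -0.5, 0, 0, 0, 0]],
  ],
)

```text
time_s: 36.98
tool_pos: [0.4402, 0.0287, 0.2183]
tool_rot: [179.9, -0.1, 1.9]
force: [1.3, -0.7, -0.2]
grip_width: 0.0006
grasp_force: 0.0
```

```bash
python3 - <<'E'
from lev import *
look('t7.png'); print(get_obs()['tool_pos'])
E
```

```text
0.042 [264. 231.] [0.4877 0.224 ] [0.0197 0.0098] 9.9 14 0.0478
0.042 [255. 232.] [0.4828 0.2587] [0.0149 0.0082] 0.2 10 0.0491
0.042 [280. 235.] [0.4713 0.1671] [0.0359 0.0134] 33.1 21 0.0457
0.052 [281. 233.] [0.4785 0.1597] [0.0263 0.015 ] 2.8 26 0.0562
0.067 [259. 228.] [0.496  0.2389] [0.0355 0.0165] -87.7 52 0.0913
[0.44022116 0.01880836 0.21770264]
```

The lever is up again: the head is back at (0.496, 0.239, top 0.091), as at the start. Next I'll close the lid.

```bash
python3 - <<'E'
from plan import *
plan((.52,-.02,.365,45),(.685,.201,.365,91.55))
E
```

```text
(0.52, -0.02, 0.365, 45) -> [0.263, 0.138, -0.49] [0.002, 0.001, -0.243] rows>=7
(0.685, 0.201, 0.365, 91.55) -> [0.91, -0.132, -0.0] [-0.0, 0.0, -0.259] rows>=7
```

Request:
servo_tool(
  series=[
    [[0.263, 0.138, -0.49, 0, 0, -0.24, 0], [0.263, 0.138, -0.49, 0, 0, -0.24, 0], [0.263, 0.138, -0.49, 0, 0, -0.24, 0], [0.263, 0.138, -0.49, 0, 0, -0.24, 0], [0.263, 0.138, -0.49, 0, 0, -0.24, 0], [0.263, 0.138, -0.49, 0, 0, -0.24, 0], [0.263, 0.138, -0.49, 0, 0, -0.24, 0], [0.263, 0.138, -0.49, 0, 0, -0.24, 0], [0.263, 0.138, -0.49, 0, 0, -0.24, 0], [0.263, 0.138, -0.49, 0, 0, -0.24, 0]],
  ],
)

```text
time_s: 37.87
tool_pos: [0.5199, -0.0075, 0.3642]
tool_rot: [-180.0, 0.0, 45.0]
force: [-0.2, 0.1, 0.7]
grip_width: 0.0003
grasp_force: 0.0
```

Request:
servo_tool(
  series=[
    [[0.91, -0.132, 0, 0, 0, -0.259, 0], [0.91, -0.132, 0, 0, 0, -0.259, 0], [0.91, -0.132, 0, 0, 0, -0.259, 0], [0.91, -0.132, 0, 0, 0, -0.259, 0], [0.91, -0.132, 0, 0, 0, -0.259, 0], [0.91, -0.132, 0, 0, 0, -0.259, 0], [0.91, -0.132, 0, 0, 0, -0.259, 0.25], [0.91, -0.132, 0, 0, 0, -0.259, 0.25], [0.91, -0.132, 0, 0, 0, -0.259, 0.25], [0.91, -0.132, 0, 0, 0, -0.259, 0.25], [0.91, -0.132, 0, 0, 0, -0.259, 0.25]],
  ],
)

```text
time_s: 38.78
tool_pos: [0.685, 0.2119, 0.3655]
tool_rot: [179.9, 0.1, 91.5]
force: [0.2, -0.1, -0.4]
grip_width: 0.0202
grasp_force: 0.0
```

```bash
python3 - <<'E'
from plan import *
print(get_obs()['qpos'].round(0))
plan((.6832,.2011,.33,91.6),(.6774,.2012,.2616,91.6))
P=cam('scene')['P']; z=P[...,2]
m=(P[...,1]>.1)&(P[...,1]<.3)&(P[...,0]>.60)&(P[...,0]<.72)&(z>.2)&(z<.34)
q=P[m&(P[...,1]<.16)|m&(P[...,1]>.24)]; print(len(q)); A=np.c_[q[:,2],np.ones(len(q))]; print(np.linalg.lstsq(A,q[:,0],rcond=None)[0], q[:,2].max())
E
```

```text
[  8.  34. -51.  55.  26. 101. -31.]
(0.6832, 0.2011, 0.33, 91.6) -> [-0.036, -0.007, 0.119] [0.0, 0.0, -0.001] rows>=1
(0.6774, 0.2012, 0.2616, 91.6) -> [0.001, -0.019, 0.228] [0.0, 0.0, 0.0] rows>=2
1134
[0.22551457 0.57833875] 0.3202183312206123
```

Request:
servo_tool(
  series=[
    [[-0.036, -0.007, 0.06, 0, 0, 0, 0.25], [-0.036, -0.007, 0.119, 0, 0, 0, 0.25], [-0.036, -0.007, 0.16, 0, 0, 0, 0.25], [-0.036, -0.01, 0.2, 0, 0, 0, 0.25], [-0.036, -0.015, 0.25, 0, 0, 0, 0.25], [-0.036, -0.02, 0.3, 0, 0, 0, 0.25], [-0.036, -0.024, 0.33, 0, 0, 0, 0.25], [-0.036, -0.026, 0.347, 0, 0, 0, 0.25], [-0.036, -0.026, 0.347, 0, 0, 0, 0.25]],
  ],
)

```text
time_s: 39.58
tool_pos: [0.6772, 0.2011, 0.2601]
tool_rot: [-180.0, 0.1, 91.6]
force: [-1.2, -0.4, 0.4]
grip_width: 0.0214
grasp_force: 0.0
```

Request:
servo_tool(
  series=[
    [[0, 0, 0, 0, 0, 0, 0.05], [0, 0, 0, 0, 0, 0, 0.05], [0, 0, 0, 0, 0, 0, 0], [0, 0, 0, 0, 0, 0, 0], [0, 0, 0, 0, 0, 0, 0]],
  ],
  grip_force=15,
)

```text
time_s: 40.0
tool_pos: [0.6773, 0.2024, 0.261]
tool_rot: [-180.0, 0.0, 91.7]
force: [-3.1, -2.1, 0.7]
grip_width: 0.0104
grasp_force: 15.0
```

Request:
servo_tool(
  series=[
    [[0, -0.058, -0.024, 0, 0, 0, 0], [0, -0.118, -0.044, 0, 0, 0, 0], [0, -0.174, -0.054, 0, 0, 0, 0], [0, -0.231, -0.061, 0, 0, 0, 0], [0, -0.288, -0.062, 0, 0, 0, 0], [0, -0.346, -0.058, 0, 0, 0, 0], [0, -0.402, -0.048, 0, 0, 0, 0], [0, -0.458, -0.034, 0, 0, 0, 0], [0, -0.512, -0.014, 0, 0, 0, 0], [0, -0.565, 0.009, 0, 0, 0, 0], [0, -0.565, 0.009, 0, 0, 0, 0]],
  ],
)

```text
time_s: 40.92
tool_pos: [0.5062, 0.1975, 0.2575]
tool_rot: [180.0, 0.2, 91.8]
force: [-3.8, 0.9, -2.5]
grip_width: 0.0106
grasp_force: 15.0
```

Request:
servo_tool(
  series=[
    [[0, -0.05, 0.029, 0, 0, 0, 0], [0, -0.097, 0.062, 0, 0, 0, 0], [0, -0.14, 0.1, 0, 0, 0, 0], [0, -0.18, 0.14, 0, 0, 0, 0], [0, -0.216, 0.185, 0, 0, 0, 0], [0, -0.249, 0.232, 0, 0, 0, 0], [0, -0.277, 0.283, 0, 0, 0, 0], [0, -0.301, 0.334, 0, 0, 0, 0], [0, -0.319, 0.388, 0, 0, 0, 0], [0, -0.334, 0.43, 0, 0, 0, 0], [0, -0.334, 0.443, 0, 0, 0, 0], [0, -0.334, 0.446, 0, 0, 0, 0]],
  ],
)

```text
time_s: 41.92
tool_pos: [0.4079, 0.1948, 0.1244]
tool_rot: [-179.9, 0.0, 91.7]
force: [-3.9, -2.6, 7.2]
grip_width: 0.0097
grasp_force: 15.0
```

Request:
servo_tool(
  series=[
    [[0, 0, 0, 0, 0, 0, 0.46], [0, 0, 0, 0, 0, 0, 0.46], [0, 0, 0, 0, 0, 0, 0.46], [0, 0, 0, 0, 0, 0, 0.46], [0, 0, -0.1, 0, 0, 0, 0.46], [0, 0, -0.2, 0, 0, 0, 0.46], [0, 0, -0.5, 0, 0, 0, 0.46], [0, 0, -0.5, 0, 0, 0, 0.46], [0, 0, -0.5, 0, 0, 0, 0.46], [0, 0, -0.5, 0, 0, 0, 0.46], [0, 0, -0.5, 0, 0, 0, 0.46], [0, 0, -0.5, 0, 0, 0, 0.46]],
  ],
)

```text
time_s: 42.92
tool_pos: [0.4072, 0.1943, 0.2726]
tool_rot: [-179.9, 0.0, 91.7]
force: [-0.9, -0.3, 0.4]
grip_width: 0.0401
grasp_force: 0.0
```

```bash
python3 - <<'E'
from plan import *
items(('scene',)); c=cam('scene','s8.png'); P=c['P']; z=P[...,2]
m=(P[...,0]>.44)&(P[...,0]<.59)&(P[...,1]>.06)&(P[...,1]<.33)&(z>.09)&(z<.135)
print(np.nanmedian(z[m]),np.nanpercentile(z[m],[2,98]),np.polyfit(P[...,0][m],z[m],1))
cv2.imwrite('pics/s8c.png',cv2.resize(cv2.imread('pics/s8.png')[90:290,180:460],None,fx=2.5,fy=2.5))
o=get_obs();print(o['tool_pos'],o['force'])
E
```

```text
scene 0.14 [0.4086 0.1933] [0.1061 0.0167] -88.1 120 0.1476
scene 0.038 [ 0.4701 -0.2397] [0.0914 0.0276] -0.6 182 0.0534
scene 0.038 [ 0.4874 -0.3202] [0.0749 0.0255] -2.9 158 0.051
scene 0.038 [ 0.4847 -0.1799] [0.0867 0.0199] -0.0 140 0.0514
scene 0.038 [0.596  0.1992] [0.3182 0.0115] -88.3 524 0.05
0.10947562972529501 [0.10451634 0.11430788] [-0.0030324   0.11105021]
[0.40706336 0.19428152 0.27244088] [0.33310145 0.32657266 0.06278574]
```

View pics/s8c.png

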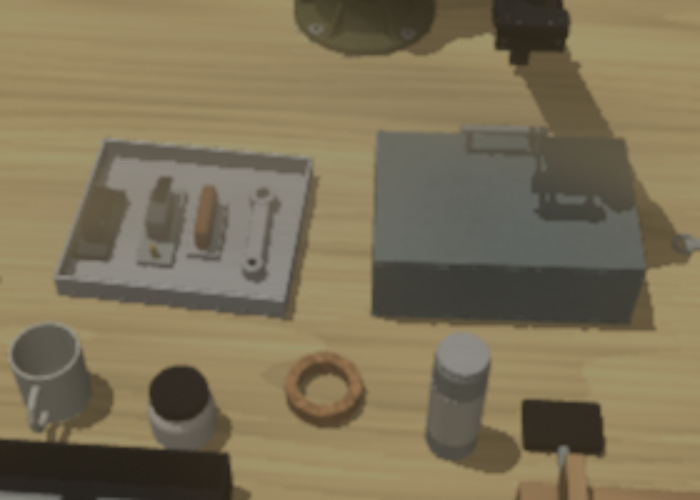

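The lid lies flat (slope 0.003 rad). The toe piece was knocked about 20 mm to (0.487, -0.320) but is still flat in the tray, 23 mm inside the limit. The other items are in place and the robot touches nothing.

```bash
python3 -c "
from cell import env; print(env.sign_off())"
```

```text
the job is handed in; nothing more can be done
None
```

The breaker test is done and handed in, though the hand-in returned no verdict: all four items are in the tray, the button tripped the lever, the lever is back up, the lid is shut, and none of the bystander things was touched.

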